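Close the dried-mushroom jars from the pile of lids

ROBOT

A 7-joint arm with a two-finger parallel gripper is mounted at the origin on the work surface. World frame = base frame: x ahead of the robot, y to its left, z up, the work surface at z = 0. Lengths are in m, angles in rad, forces in N, time in s.
With the tool pointing down it reaches from about 0.4 to 0.875 m from the base axis. Payload 6.5 kg.
Tool frame: the origin (TCP) lies midway between the tips of the shut fingers; the grasp point (between the pads) lies 19 mm behind it; z points along the fingers, y is the line along which they close (so a half turn about z gives the same grasp; the last joint's range is limited). The gripper opens to 88 mm and grips with 3 to 60 N. Pads are 18 mm wide; open, the fingers measure 123 mm over their backs; the gripper's body (75 mm by 187 mm) begins 45 mm behind the grasp point.
Start: joints at [1.167, 0.536, -0.004, 1.538, 0.003, 1.067, -0.071], TCP at [0.215, -0.613, 0.239] pointing down, gripper open.
Joint ranges: [-2.7, 2.7], [-0.37, 2.16], [-1.27, 1.26], [0.24, 2.4], [-1.31, 4.45], [0.19, 1.91], [-2.76, 2.76]. Speed limits (rad/s): [2.39, 2.39, 3.14, 3.14, 3.14, 3.14, 3.14].

INTERFACE

Orientations are given as a unit quaternion [w, x, y, z].
In Python, from rig import bot, cams gives the robot as it stands.
- The arm moves only by the tool jog_arm, never from a script. Its argument "rows" is a list of rows, each an object of numbers: "tx", "ty", "tz": the shift along the world's x, y, z in mm; "turn": the turn about the world's z in rad. A call has 1 to 10 rows; each row shifts and turns the commanded pose from where the row before left it; what a row does not reach is not made up. A row lasts 1/12 s, in which the tool goes at most 41.7 mm and 7.16 degrees, less where a joint would pass 70% of its speed; a pose out of reach is approached as far as the arm can. A call is refused whole if a number of a shift passes 41.7 or a number of a turn 0.125, either way. A call with a gripper value outside its range is refused whole. "hand" is the gripper's target within -1 to 1 (shut at 1, half-way at 0, fully open at -1), set as the call begins (left out, the last holds). The fingers move at their own pace and stop on an object; "squeeze" is the grip in N (left out, the last holds). Time passes only in rows, so rows that do not move let the fingers close. It gives the time, the measured TCP pose, the force, the opening and the grip force at its end, in the units of the state.
- bot.sense(): the state, without advancing time (a new reading comes with each control period).
- cams.snapshot(name): name is "side" or "top" or "wrist"; returns the picture (420x560x3 uint8, blue, green, red); there is no depth.
- cams.camera_model(name): a dict with "fovy" (degrees; the focal length in pixels is half the picture's height over the tangent of half this angle, whatever the lens; pixels are square), "cx", "cy" (the principal point, pixels), "D" ([k1, k2, p1, p2, k3] as OpenCV has them; the pictures are not rectified), "R" (3x3) and "t" (3): a world point X has camera coordinates R X + t. Camera axes: x right, y down, z forward; pixel columns grow to the right and rows downward; lengths in m; the calibration is good to about 2 mm. A picture is of the moment at which its call begins: read the wrist's pose just before it. camera_model takes no time and is no camera call; for the wrist camera it gives the pose at the moment of the call.
- bot.sign_off(): hands the job in; it is judged then, once.
The state is a dict: "time_s": time; "q": joint angles; "joint_vel": joint speeds; "joint_torque": joint torques, N m; "tcp_pos": TCP position; "tcp_rot": TCP orientation; "wrist_force": force on the tool from outside, world axes, zero at the start; "torque": the same for the moment, N m; "width": opening from 0.0 (shut) to 1.0 (fully open); "grip_force": force on a finger pad.
Only numpy, scipy, OpenCV 4.12 (cv2) and the standard library are available. Lean on these libraries where they do the work, as an engineer would, in place of code of your own. Each camera call takes 0.05 s, during which the arm holds its last target. There are 200 camera calls.

TASK

Packing up the mushroom stall: four glass jars of dried mushrooms of different sizes stand open, and their bamboo lids lie piled on one another. Take the pile apart and put on each jar the lid that fits it, plug down and fully home, so that all four are closed. Set the lids down rather than dropping or knocking them off, leave the jars standing where they are, and do not disturb the small closed jar or the punnet of fresh mushrooms.

Things in the scene. Friction and masses are not known exactly. Their poses are not given: they have to be found in the camera images.
- lid_s: the smallest lid: a pale bamboo disc 40 mm across and 14 mm thick with a tapered plug 10 mm high under it (25 mm across at the disc, 14 mm at its foot); 24 mm high in all. Wood, about 23 g. Origin: centre of the plug's foot; z up along the lid's axis, so that the disc spans z = 10 to 24 mm. It lies on top of the pile.
- lid_m: the second smallest lid: a pale bamboo disc 49 mm across and 14 mm thick with a tapered plug 10 mm high under it (34 mm across at the disc, 23 mm at its foot); 24 mm high in all. Wood, about 34 g. Origin: centre of the plug's foot; z up along the lid's axis, so that the disc spans z = 10 to 24 mm. It lies on the second largest lid.
- lid_l: the second largest lid: a pale bamboo disc 58 mm across and 14 mm thick with a tapered plug 10 mm high under it (43 mm across at the disc, 32 mm at its foot); 24 mm high in all. Wood, about 48 g. Origin: centre of the plug's foot; z up along the lid's axis, so that the disc spans z = 10 to 24 mm. It lies on the largest lid.
- lid_xl: the largest lid: a pale bamboo disc 68 mm across and 14 mm thick with a tapered plug 10 mm high under it (53 mm across at the disc, 42 mm at its foot); 24 mm high in all. Wood, about 65 g. Origin: centre of the plug's foot; z up along the lid's axis, so that the disc spans z = 10 to 24 mm. It lies at the bottom of the pile, plug on the table.
- jar_s: the smallest open glass jar, filled with dried mushrooms: body 52 mm across, 80 mm high to the rim, straight neck 36 mm across over the top 20 mm, round mouth 30 mm across, clear for 20 mm down. Loose on the table, about 157 g. Origin: centre of its underside, z up. Its lid is the 40 mm one: seated, the disc lies on the rim and the lid's origin is 70 mm above the jar's.
- jar_m: the second smallest open glass jar, filled with dried mushrooms: body 62 mm across, 95 mm high to the rim, straight neck 45 mm across over the top 20 mm, round mouth 39 mm across, clear for 20 mm down. Loose on the table, about 265 g. Origin: centre of its underside, z up. Its lid is the 49 mm one: seated, the disc lies on the rim and the lid's origin is 85 mm above the jar's.
- jar_l: the second largest open glass jar, filled with dried mushrooms: body 73 mm across, 110 mm high to the rim, straight neck 54 mm across over the top 20 mm, round mouth 48 mm across, clear for 20 mm down. Loose on the table, about 426 g. Origin: centre of its underside, z up. Its lid is the 58 mm one: seated, the disc lies on the rim and the lid's origin is 100 mm above the jar's.
- jar_xl: the largest open glass jar, filled with dried mushrooms: body 85 mm across, 125 mm high to the rim, straight neck 64 mm across over the top 20 mm, round mouth 58 mm across, clear for 20 mm down. Loose on the table, about 656 g. Origin: centre of its underside, z up. Its lid is the 68 mm one: seated, the disc lies on the rim and the lid's origin is 115 mm above the jar's.
- pickle_jar: bystander: a small closed jar with a brass-coloured metal cap and a paper band, 55 mm across and 62 mm high; origin: centre of its underside. Leave it alone.
- punnet: bystander: an open cardboard punnet of fresh mushrooms, 150 by 110 mm, 47 mm high (75 mm with the mushrooms); origin: centre of its underside, x along its length. Leave it alone.

How it is judged:
By the outcome, as a careful person would: the job done as asked, in the order asked, and still so for the second after the job is handed in, with the robot touching nothing.
It also fails if it takes over 112 s, if anything falls off the work surface, if the arm or the gripper's body presses on something with over 40 N, if the wrist force passes 120 N, or if a joint passes its speed limit or range.

## Working session

There is one attempt and no reset: what is moved stays moved. The work goes in short steps, Python scripts to look and compute and a tool call to move; the robot and the scene stay as the last step left them, time stands still between calls to the robot, and variables do not carry over. Pictures are saved under pics/ and viewed, at most 14 in all, crops included, and the job is handed in when it is done.

Besides the shell and the picture viewer there is one more tool, called after ">>>" as a command line: name --argument value ..., lists and objects as JSON in quotes. jog_arm: Moves the arm, as the interface text tells. Its arguments: {"type":"object","properties":{"rows":{"type":"array"},"hand":{"type":"number"},"squeeze":{"type":"number"}},"required":["rows"]}

```bash
ls; mkdir -p pics
python3 - <<'E'
from rig import bot,cams
import cv2
s=bot.sense();print(s)
for n in("top","side"):
    cv2.imwrite(f"pics/{n}0.png",cams.snapshot(n)); m=cams.camera_model(n);print(n,m)
E
```

```text
pics
{'time_s': 0.0, 'q': array([ 1.16680979,  0.53715647, -0.00445059,  1.53881613,  0.00261811,
        1.0673225 , -0.07121539]), 'joint_vel': array([ 6.94920846e-04,  1.08552594e-03, -5.72926546e-06, -5.91847028e-04,
       -2.17582284e-03, -1.30163521e-03,  7.16675605e-05]), 'joint_torque': array([-9.61828955e-04, -5.70981610e+01,  9.90452282e-01, -2.51611573e+01,
       -5.62796218e-02,  1.79597590e-02,  1.52266398e-04]), 'tcp_pos': array([ 0.21519921, -0.61271121,  0.23786749]), 'tcp_rot': array([-8.22347929e-04,  9.85764705e-01,  1.68128601e-01, -2.08446682e-04]), 'wrist_force': array([-0.624845  ,  0.73536763, -0.31185378]), 'torque': array([ 0.04185329, -0.0375733 , -0.03506884]), 'grip_force': 0.0, 'width': 0.99871307934267}
top {'fovy': 53.23686945996893, 'cx': 279.5433280165766, 'cy': 216.4330274098518, 'D': array([-0.11262857,  0.        ,  0.        ,  0.        ,  0.        ]), 'R': array([[-0.01629883, -0.99980386, -0.0112511 ],
       [-0.9984887 ,  0.016866  , -0.05230547],
       [ 0.05248497,  0.01038158, -0.99856775]]), 't': array([0.09462976, 0.55647513, 1.17623827])}
side {'fovy': 55.61269723233593, 'cx': 282.07284254496375, 'cy': 205.0979828419164, 'D': array([-0.10560822,  0.        ,  0.        ,  0.        ,  0.        ]), 'R': array([[ 0.92997124, -0.36754112, -0.00818672],
       [-0.27591883, -0.68308165, -0.67621613],
       [ 0.24294504,  0.63112043, -0.7366578 ]]), 't': array([-0.47356932,  0.26356653,  0.80514318])}
```

View pics/top0.png

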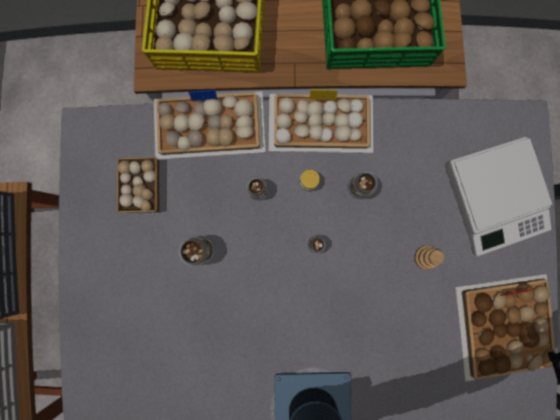

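View pics/side0.png

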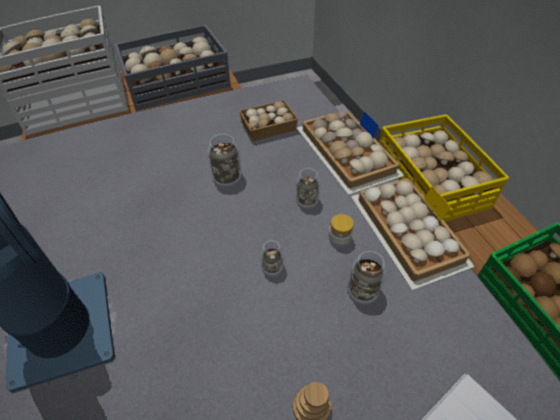

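Top view: jars near (196,251), (257,188), (364,184), (317,244); the pickle jar is at (310,180) and the lid pile at (430,257). The side view agrees.

```bash
cat > h.py <<'E'
import numpy as np,cv2
from rig import bot,cams
def K(m): 
    f=210/np.tan(np.radians(m["fovy"]/2)); return np.array([[f,0,m["cx"]],[0,f,m["cy"]],[0,0,1.]])
def ray(m,uv):
    p=cv2.undistortPoints(np.array(uv,float).reshape(-1,1,2),K(m),m["D"]).reshape(-1,2)
    d=np.c_[p,np.ones(len(p))]@m["R"]; return -m["R"].T@m["t"],d
def plane(m,uv,z):
    c,d=ray(m,uv); return c+d*((z-c[2])/d[:,2])[:,None]
def proj(m,X):
    r=cv2.Rodrigues(m["R"])[0]; return cv2.projectPoints(np.array(X,float).reshape(-1,1,3),r,m["t"],K(m),m["D"])[0].reshape(-1,2)
def tri(ms,uvs):
    A=0;b=0
    for m,uv in zip(ms,uvs):
        c,d=ray(m,uv);d=d[0]/np.linalg.norm(d[0]);P=np.eye(3)-np.outer(d,d);A=A+P;b=b+P@c
    return np.linalg.solve(A,b)
E
python3 - <<'E'
from h import *
t,s=cams.camera_model("top"),cams.camera_model("side")
for n,a,b in [("XL?",(196,251),(224,150)),("M?",(257,188),(308,178)),("L?",(364,184),(369,265)),("S?",(317,244),(272,247)),("pick",(310,180),(342,222)),("pile",(435,257),(317,387))]:
    print(n,tri([t,s],[a,b]).round(3),plane(t,a,.1).round(3))
w=cams.camera_model("wrist");st=bot.sense();print(w, np.round(-w["R"].T@w["t"]-st["tcp_pos"],3))
E
```

```text
XL? [0.467 0.306 0.103] [[0.466 0.307 0.1  ]]
M? [0.634 0.143 0.086] [[0.63  0.143 0.1  ]]
L? [ 0.639 -0.144  0.095] [[ 0.636 -0.141  0.1  ]]
S? [ 0.48  -0.015  0.076] [[ 0.479 -0.013  0.1  ]]
pick [ 0.656 -0.001  0.065] [[0.649 0.002 0.1  ]]
pile [ 0.44  -0.326  0.104] [[ 0.438 -0.327  0.1  ]]
{'fovy': 60.281138855164365, 'cx': 279.9809799229877, 'cy': 207.10826547657126, 'D': array([0.0106924, 0.       , 0.       , 0.       , 0.       ]), 'R': array([[ 0.33040605, -0.94383699, -0.00189023],
       [-0.90450514, -0.31720813,  0.28504291],
       [-0.26963364, -0.09247018, -0.95851289]]), 't': array([-0.64971972, -0.03836829,  0.39021585])} [0.07  0.023 0.146]
```

>>> jog_arm --rows '[{"tx": 25, "ty": 32}, {"tx": 25, "ty": 32}, {"tx": 25, "ty": 32}, {"tx": 25, "ty": 32}, {"tx": 25, "ty": 32}, {"tx": 25, "ty": 32}, {"tx": 25, "ty": 32}, {"tx": 25, "ty": 32}, {"tx": 25, "ty": 31}, {}]' --hand -1 --squeeze 15

```text
invalid input
```

Run:
```python
from h import *
m=cams.camera_model("wrist");i=cams.snapshot("wrist");cv2.imwrite("pics/w1.png",i);s=bot.sense();print(s["time_s"],s["tcp_pos"],s["q"])
np.save("w1.npy",m,allow_pickle=True)
print(m["R"].tolist(),m["t"].tolist())
```

```text
0.15 [ 0.21522822 -0.61286752  0.2380736 ] [ 1.16680222  0.53697425 -0.00438918  1.53859185  0.00262626  1.0672809
 -0.07119179]
[[0.33040605068388273, -0.9438369926602241, -0.0018902268611470988], [-0.9045051377872496, -0.3172081286146662, 0.28504290704603197], [-0.2696336354907358, -0.09247018128504134, -0.9585128941152347]] [-0.6497197234740953, -0.038368285057312435, 0.3902158536903716]
```

View pics/w1.png

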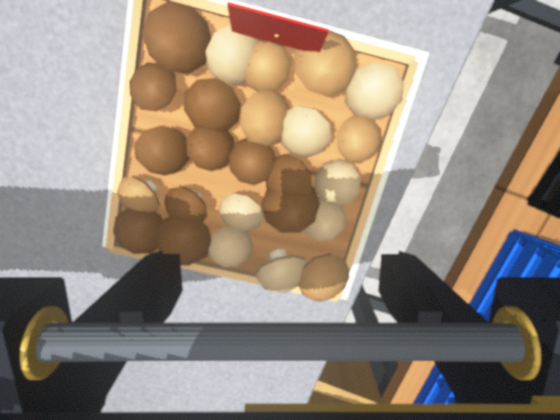

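The move was refused, so the wrist camera still shows the tray; the finger tips are at about (165,270) and (395,265). I'll retry with full rows.

>>> jog_arm --rows '[{"tx": 25, "ty": 32, "tz": 0, "turn": 0}, {"tx": 25, "ty": 32, "tz": 0, "turn": 0}, {"tx": 25, "ty": 32, "tz": 0, "turn": 0}, {"tx": 25, "ty": 32, "tz": 0, "turn": 0}, {"tx": 25, "ty": 32, "tz": 0, "turn": 0}, {"tx": 25, "ty": 32, "tz": 0, "turn": 0}, {"tx": 25, "ty": 32, "tz": 0, "turn": 0}, {"tx": 25, "ty": 32, "tz": 0, "turn": 0}, {"tx": 25, "ty": 31, "tz": 0, "turn": 0}, {"tx": 0, "ty": 0, "tz": 0, "turn": 0}]' --hand -1 --squeeze 15

```text
time_s: 0.98
tcp_pos: [0.4463, -0.3178, 0.2388]
tcp_rot: [-0.002, 0.985, 0.174, 0.002]
wrist_force: [0.2, 0.8, -0.2]
width: 1.0
grip_force: 0.0
```

```bash
cat > snap.py <<'E'
import sys;from h import *
import pickle
n=sys.argv[1];s=bot.sense();m=cams.camera_model("wrist");i=cams.snapshot("wrist");cv2.imwrite(f"pics/{n}.png",i);pickle.dump((m,s,i),open(n+".pkl","wb"))
print(s["time_s"],s["tcp_pos"].round(4),s["q"].round(2))
E
python3 snap.py w2
```

```text
0.9833 [ 0.4463 -0.3178  0.2388] [ 0.64  0.37 -0.13  1.81  0.05  0.97 -0.73]
```

View pics/w2.png

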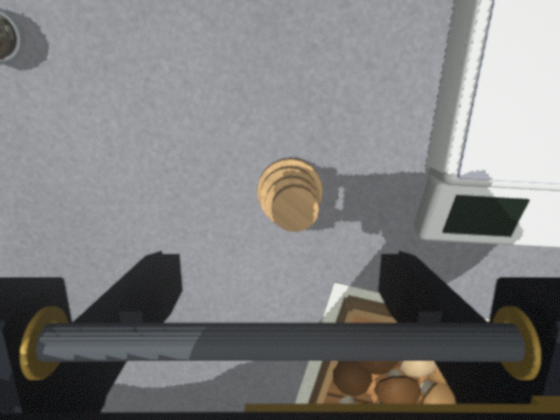

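The pile is at about (292,195), with the top disc at (296,207). I'll enlarge it to pick the rims.

Run:
```python
import pickle;from h import *
m,s,i=pickle.load(open("w2.pkl","rb"))
c=i[145:245,245:345];cv2.imwrite("pics/w2c.png",cv2.resize(c,(600,600),interpolation=cv2.INTER_CUBIC))
```

```text
(no output)
```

View pics/w2c.png

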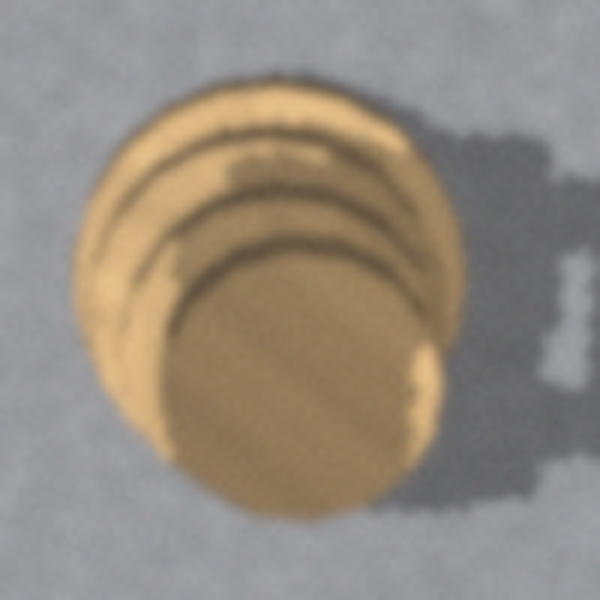

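Run:
```python
import pickle;from h import *
from scipy.optimize import least_squares
m,s,i=pickle.load(open("w2.pkl","rb"))
P={"s":(.096,20,[(163,385),(442,385),(302,252),(302,520),(205,483),(185,310),(425,318)]),
"m":(.072,24.5,[(280,190),(190,240),(330,198),(400,250)]),
"l":(.048,29,[(110,240),(160,175),(250,132),(345,142),(400,190)]),
"xl":(.024,34,[(75,270),(120,155),(200,97),(280,80),(390,125),(465,270),(100,370)])}
for k,(z,r,p) in P.items():
    X=plane(m,np.array(p)/6+[244.5,144.5],z)[:,:2]*1000
    f=least_squares(lambda c:np.hypot(*(X-c).T)-r,X.mean(0));f2=least_squares(lambda c:np.hypot(*(X-c[:2]).T)-c[2],[*X.mean(0),r])
    print(k,f.x.round(1),f.fun.round(1),"free r",f2.x.round(1))
R=cv2.Rodrigues(np.array([0,0,0.]))[0]
from scipy.spatial.transform import Rotation as Ro
q=s["tcp_rot"];print(Ro.from_quat(q[[1,2,3,0]]).as_matrix().round(3))
```

```text
s [ 438.3 -334.3] [-0.6 -0.7 -0.6 -0.6 -0.5 -0.2 -0.5] free r [ 438.3 -334.2   19.5]
m [ 435.5 -334. ] [ 1.2 -1.2  0.6 -1.2] free r [ 441.8 -332.    18.9]
l [ 435.8 -332.2] [-0.3 -0.3  0.4  0.7 -0.9] free r [ 437.8 -331.    27.1]
xl [ 435.  -332.6] [-0.4 -0.3 -0.1  0.6 -0.6 -0.8 -0.5] free r [ 435.5 -332.2   33.4]
[[ 0.939  0.343  0.003]
 [ 0.343 -0.939  0.004]
 [ 0.004 -0.003 -1.   ]]
```

>>> jog_arm --rows '[{"tx": -2, "ty": -8, "tz": -36, "turn": 0}, {"tx": 0, "ty": 0, "tz": -36, "turn": 0}, {"tx": 0, "ty": 0, "tz": -36, "turn": 0}, {"tx": 0, "ty": 0, "tz": 0, "turn": 0}, {"tx": 0, "ty": 0, "tz": 0, "turn": 0}, {"tx": 0, "ty": 0, "tz": 0, "turn": 0}]'

```text
time_s: 1.53
tcp_pos: [0.4389, -0.3354, 0.1323]
tcp_rot: [0.001, 0.986, 0.168, 0.001]
wrist_force: [0.1, -0.2, -0.5]
width: 1.001
grip_force: 0.0
```

>>> jog_arm --rows '[{"tx": -0.5, "ty": 1, "tz": -26, "turn": 0}, {"tx": 0, "ty": 0, "tz": -26, "turn": 0}, {"tx": 0, "ty": 0, "tz": 0, "turn": 0}, {"tx": 0, "ty": 0, "tz": 0, "turn": 0}, {"tx": 0, "ty": 0, "tz": 0, "turn": 0}]'

```text
time_s: 1.95
tcp_pos: [0.4392, -0.3344, 0.0811]
tcp_rot: [0.001, 0.986, 0.168, 0.001]
wrist_force: [-0.1, 0.3, 0.7]
width: 0.997
grip_force: 0.0
```

>>> jog_arm --rows '[{"tx": 0, "ty": 0, "tz": 0, "turn": 0}, {"tx": 0, "ty": 0, "tz": 0, "turn": 0}, {"tx": 0, "ty": 0, "tz": 0, "turn": 0}, {"tx": 0, "ty": 0, "tz": 0, "turn": 0}, {"tx": 0, "ty": 0, "tz": 0, "turn": 0}, {"tx": 0, "ty": 0, "tz": 0, "turn": 0}, {"tx": 0, "ty": 0, "tz": 0, "turn": 0}, {"tx": 0, "ty": 0, "tz": 0, "turn": 0}]' --hand 1 --squeeze 10

```text
time_s: 2.62
tcp_pos: [0.4379, -0.3332, 0.0787]
tcp_rot: [-0.0, 0.986, 0.168, -0.0]
wrist_force: [-0.1, -0.1, 0.9]
width: 0.452
grip_force: 10.0
```

>>> jog_arm --rows '[{"tx": 0, "ty": 0, "tz": 15, "turn": 0}, {"tx": 0, "ty": 0, "tz": 35, "turn": 0}, {"tx": 0, "ty": 15, "tz": 35, "turn": 0}, {"tx": 0, "ty": 30, "tz": 25, "turn": 0}, {"tx": 0, "ty": 40, "tz": 0, "turn": 0}, {"tx": 0, "ty": 40, "tz": 0, "turn": 0}, {"tx": 0, "ty": 40, "tz": 0, "turn": 0}, {"tx": 0, "ty": 40, "tz": 0, "turn": 0}, {"tx": -5, "ty": 40, "tz": 0, "turn": 0}, {"tx": -5, "ty": 35, "tz": 0, "turn": 0}]'

```text
time_s: 3.45
tcp_pos: [0.4275, -0.0507, 0.1888]
tcp_rot: [-0.0, 0.986, 0.169, 0.0]
wrist_force: [0.6, 0.1, -1.4]
width: 0.448
grip_force: 10.0
```

>>> jog_arm --rows '[{"tx": 0, "ty": 20, "tz": 0, "turn": 0}, {"tx": 0, "ty": 0, "tz": 0, "turn": 0}, {"tx": 0, "ty": 0, "tz": 0, "turn": 0}, {"tx": 0, "ty": 0, "tz": 0, "turn": 0}]'

```text
time_s: 3.78
tcp_pos: [0.428, -0.0342, 0.1887]
tcp_rot: [0.0, 0.986, 0.168, -0.0]
wrist_force: [-0.2, -0.8, 0.2]
width: 0.449
grip_force: 10.0
```

```bash
python3 snap.py w3
```

```text
3.7833 [ 0.428  -0.0342  0.1887] [ 0.2   0.25 -0.25  2.13  0.09  0.77 -1.35]
```

View pics/w3.png

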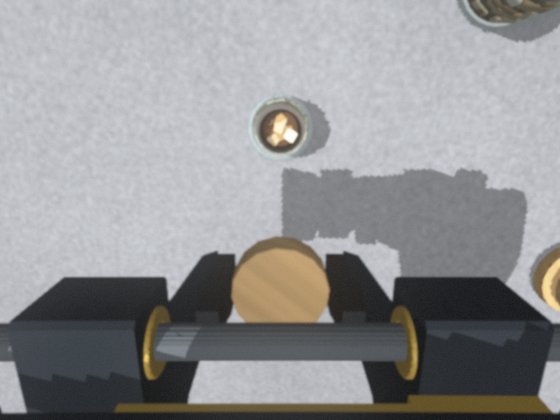

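Held lid at (281,283); jar_s at about (280,127), which needs a closer crop.

Run:
```python
import pickle;from h import *
m,s,i=pickle.load(open("w3.pkl","rb"))
a=cv2.resize(i[87:167,240:320],(400,400),interpolation=cv2.INTER_CUBIC)
b=cv2.resize(i[225:335,226:336],(400,400),interpolation=cv2.INTER_CUBIC)
cv2.imwrite("pics/w3c.png",np.hstack([a,b]))
```

```text
(no output)
```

View pics/w3c.png

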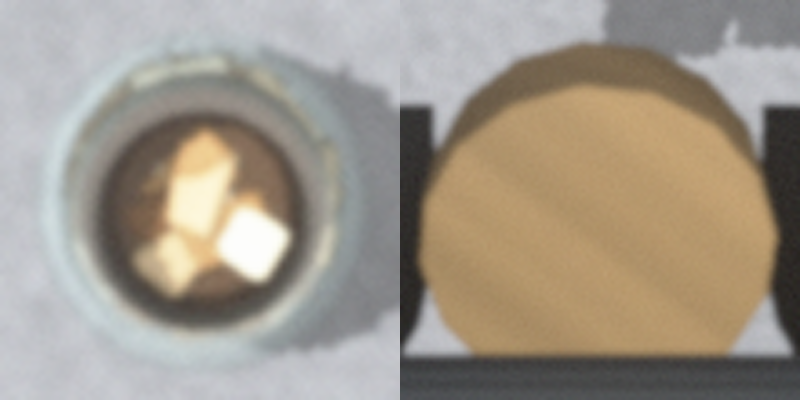

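Run:
```python
import pickle;from h import *
m,s,i=pickle.load(open("w3.pkl","rb"))
for n,l,r,t,b,z in [("body",42,362,45,365,.055),("rim",65,340,63,340,.08),("cont",98,304,112,328,.06)]:
    y=(t+b)/2;x=(l+r)/2
    for zz in (z,z-.02): 
        X=plane(m,np.array([(l,y),(r,y),(x,t),(x,b)])/5+[239.5,86.5],zz)[:,:2]*1000
        print(n,zz,((X[0]+X[1])/2).round(1),((X[2]+X[3])/2).round(1),np.linalg.norm(X[0]-X[1]).round(1),np.linalg.norm(X[2]-X[3]).round(1))
X=plane(m,np.array([(18,240),(378,240),(195,85)])/3.636+[225.5,224.5],s["tcp_pos"][2]+.017)*1000
print(X.round(1),np.linalg.norm(X[0]-X[1]))
# predict held-lid circle
a=np.linspace(0,2*np.pi,5)[:4]; 
print(proj(m,s["tcp_pos"]+[0,0,.017]))
```

```text
body 0.055 [478.6 -17.2] [478.1 -17.4] 48.4 47.4
body 0.035 [477.3 -17.6] [476.7 -17.8] 51.9 50.8
rim 0.08 [480.8 -16.5] [480.4 -16.6] 37.9 37.3
rim 0.06 [479.5 -16.9] [479.1 -17.1] 40.8 40.2
cont 0.06 [476.9 -17.6] [476.6 -17.7] 30.7 31.5
cont 0.039999999999999994 [475.3 -18.1] [475.1 -18.2] 32.9 33.8
[[422.4 -15.9 205.7]
 [435.4 -53.2 205.7]
 [446.1 -28.2 205.7]] 39.45513748439445
[[278.22321198 292.31413817]]
```

>>> jog_arm --rows '[{"tx": 25, "ty": 8.5, "tz": 0, "turn": 0}, {"tx": 26, "ty": 8.5, "tz": -10, "turn": 0}, {"tx": 0, "ty": 0, "tz": -30, "turn": 0}, {"tx": 0, "ty": 0, "tz": -30, "turn": 0}, {"tx": 0, "ty": 0, "tz": -26, "turn": 0}, {"tx": 0, "ty": 0, "tz": 0, "turn": 0}, {"tx": 0, "ty": 0, "tz": 0, "turn": 0}, {"tx": 0, "ty": 0, "tz": 0, "turn": 0}]'

```text
time_s: 4.5
tcp_pos: [0.4798, -0.017, 0.0938]
tcp_rot: [0.0, 0.986, 0.167, 0.001]
wrist_force: [0.1, -0.5, -1.0]
width: 0.447
grip_force: 10.0
```

Run:
```python
from h import *
m=cams.camera_model("side");i=cams.snapshot("side");u=proj(m,[[.479,-.017,.08]])[0].astype(int);print(u,bot.sense()["tcp_pos"])
a=i[u[1]-50:u[1]+50,u[0]-50:u[0]+50]
w=cams.snapshot("wrist")[60:360,130:430]
cv2.imwrite("pics/p1.png",np.hstack([cv2.resize(a,(400,400),interpolation=cv2.INTER_CUBIC),cv2.resize(w,(400,400))]))
```

```text
[271 246] [ 0.48015568 -0.01685082  0.09422489]
```

View pics/p1.png

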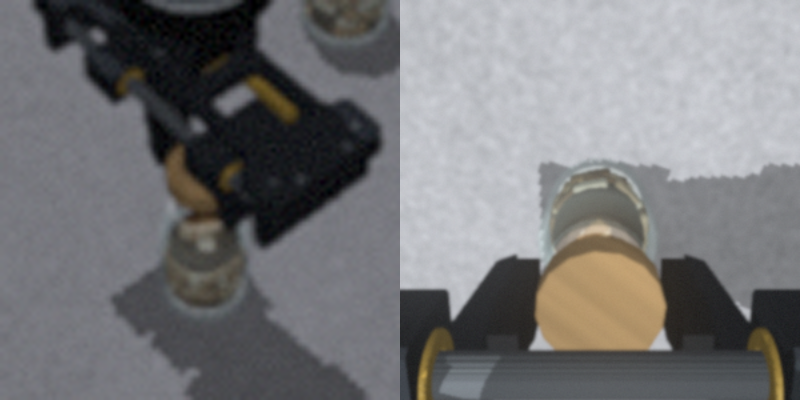

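Laterally the lid (centre x 600) and the jar (600) line up. I'll lower it gently.

>>> jog_arm --rows '[{"tx": -0.5, "ty": 0, "tz": -3, "turn": 0}, {"tx": 0, "ty": 0, "tz": -3, "turn": 0}, {"tx": 0, "ty": 0, "tz": -3, "turn": 0}, {"tx": 0, "ty": 0, "tz": -3, "turn": 0}, {"tx": 0, "ty": 0, "tz": -2, "turn": 0}, {"tx": 0, "ty": 0, "tz": 0, "turn": 0}]'

```text
time_s: 5.1
tcp_pos: [0.4781, -0.0162, 0.0782]
tcp_rot: [-0.0, 0.986, 0.168, -0.0]
wrist_force: [-0.4, -0.4, -0.1]
width: 0.449
grip_force: 10.0
```

>>> jog_arm --rows '[{"tx": 0, "ty": 0, "tz": -1, "turn": 0}, {"tx": 0, "ty": 0, "tz": -1, "turn": 0}, {"tx": 0, "ty": 0, "tz": -1, "turn": 0}, {"tx": 0, "ty": 0, "tz": 0, "turn": 0}]'

```text
time_s: 5.43
tcp_pos: [0.4787, -0.0162, 0.0762]
tcp_rot: [0.0, 0.986, 0.168, 0.0]
wrist_force: [-1.9, 0.5, 6.2]
width: 0.448
grip_force: 10.0
```

>>> jog_arm --rows '[{"tx": 0, "ty": 0, "tz": 0, "turn": 0}, {"tx": 0, "ty": 0, "tz": 0, "turn": 0}, {"tx": 0, "ty": 0, "tz": 0, "turn": 0}, {"tx": 0, "ty": 0, "tz": 0, "turn": 0}, {"tx": 0, "ty": 0, "tz": 10, "turn": 0}, {"tx": 0, "ty": 0, "tz": 25, "turn": 0}, {"tx": 0, "ty": 0, "tz": 40, "turn": 0}, {"tx": 0, "ty": 0, "tz": 40, "turn": 0}]' --hand -1

```text
time_s: 6.1
tcp_pos: [0.4773, -0.0161, 0.192]
tcp_rot: [-0.0, 0.986, 0.168, -0.001]
wrist_force: [1.5, 0.8, 0.1]
width: 1.002
grip_force: 0.0
```

>>> jog_arm --rows '[{"tx": -4, "ty": -39, "tz": 0, "turn": 0}, {"tx": -4, "ty": -39, "tz": 0, "turn": 0}, {"tx": -4, "ty": -39, "tz": 0, "turn": 0}, {"tx": -4, "ty": -39, "tz": 0, "turn": 0}, {"tx": -4, "ty": -39, "tz": 0, "turn": 0}, {"tx": -5, "ty": -39, "tz": 0, "turn": 0}, {"tx": -5, "ty": -39, "tz": 0, "turn": 0}, {"tx": -10, "ty": -39, "tz": 0, "turn": 0}, {"tx": 0, "ty": 0, "tz": 0, "turn": 0}, {"tx": 0, "ty": 0, "tz": 0, "turn": 0}]'

```text
time_s: 6.93
tcp_pos: [0.4371, -0.3308, 0.1912]
tcp_rot: [0.0, 0.986, 0.166, -0.0]
wrist_force: [0.3, 0.4, 0.1]
width: 1.002
grip_force: 0.0
```

```bash
python3 snap.py w4
python3 - <<'E'
import pickle;from h import *
m,s,i=pickle.load(open("w4.pkl","rb"))
u=proj(m,[[.437,-.333,.05]])[0].astype(int);print(u)
a=cv2.resize(i[u[1]-60:u[1]+60,u[0]-60:u[0]+60],(600,600),interpolation=cv2.INTER_CUBIC);cv2.imwrite("pics/w4c.png",a)
E
```

```text
6.9333 [ 0.4371 -0.3308  0.1912] [ 0.67  0.43 -0.13  1.85  0.07  0.87 -0.73]
[281 194]
```

View pics/w4c.png

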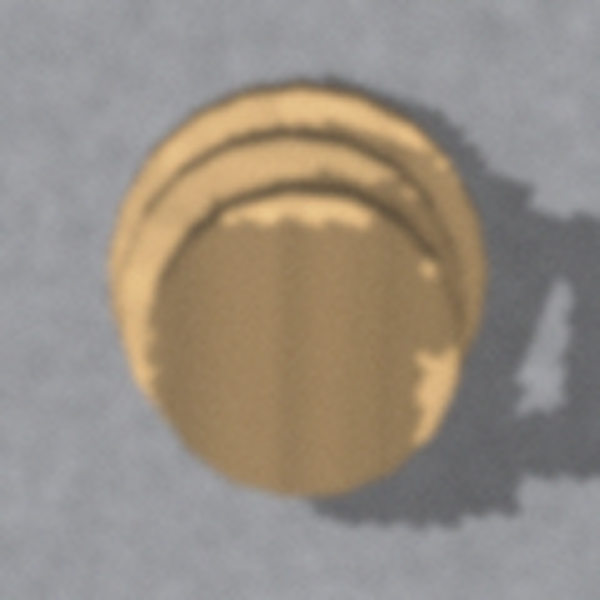

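Lid m's face spans columns 153–462 and rows 192–497 in the crop; lid_xl spans columns 110–488, with its top at row 82.

```bash
cat > circ.py <<'E'
from h import *
from scipy.optimize import least_squares
def circ(m,px,z,r):
    X=plane(m,px,z)[:,:2]*1000
    f=least_squares(lambda c:np.hypot(*(X-c).T)-r,X.mean(0));f2=least_squares(lambda c:np.hypot(*(X-c[:2]).T)-c[2],[*X.mean(0),r])
    print(f.x.round(1),f.fun.round(1),"free",f2.x.round(1))
E
python3 - <<'E'
import pickle;from circ import *
m,s,i=pickle.load(open("w4.pkl","rb"));o=[220.5,133.5]
circ(m,np.array([(153,345),(464,345),(308,192),(308,497),(420,445),(220,222),(430,248),(185,440)])/5+o,.072,24.5)
circ(m,np.array([(110,275),(488,275),(300,82),(190,130),(435,150)])/5+o,.024,34)
circ(m,np.array([(145,222),(210,160),(300,130),(390,158)])/5+o,.048,29)
E
```

```text
[ 436.  -333.6] [-1.  -0.7 -0.4 -0.4 -1.1 -0.9 -0.4 -0.5] free [ 436.1 -333.6   23.8]
[ 434.4 -332.9] [-0.3 -0.4  1.3 -1.  -0.7] free [ 435.1 -332.7   33.4]
[ 435.8 -332.6] [ 0.1 -0.4  0.5 -0.2] free [ 436.  -332.4   28.8]
```

>>> jog_arm --rows '[{"tx": -1, "ty": -2.5, "tz": -40, "turn": 0}, {"tx": 0, "ty": 0, "tz": -40, "turn": 0}, {"tx": 0, "ty": 0, "tz": -35, "turn": 0}, {"tx": 0, "ty": 0, "tz": -21, "turn": 0}, {"tx": 0, "ty": 0, "tz": 0, "turn": 0}, {"tx": 0, "ty": 0, "tz": 0, "turn": 0}, {"tx": 0, "ty": 0, "tz": 0, "turn": 0}]'

```text
time_s: 7.57
tcp_pos: [0.4389, -0.3303, 0.0563]
tcp_rot: [0.001, 0.986, 0.169, 0.001]
wrist_force: [0.1, 0.5, 0.8]
width: 0.998
grip_force: 0.0
```

>>> jog_arm --rows '[{"tx": 0, "ty": 0, "tz": 0, "turn": 0}, {"tx": 0, "ty": 0, "tz": 0, "turn": 0}, {"tx": 0, "ty": 0, "tz": 0, "turn": 0}, {"tx": 0, "ty": 0, "tz": 0, "turn": 0}, {"tx": 0, "ty": 0, "tz": 0, "turn": 0}, {"tx": 0, "ty": 0, "tz": 0, "turn": 0}, {"tx": 0, "ty": 0, "tz": 0, "turn": 0}]' --hand 1

```text
time_s: 8.15
tcp_pos: [0.4375, -0.3309, 0.0549]
tcp_rot: [0.0, 0.986, 0.168, 0.0]
wrist_force: [-0.3, 0.2, 1.7]
width: 0.555
grip_force: 10.2
```

>>> jog_arm --rows '[{"tx": 0, "ty": 0, "tz": 15, "turn": 0}, {"tx": 0, "ty": 0, "tz": 38, "turn": 0}, {"tx": 0, "ty": 5, "tz": 40, "turn": 0}, {"tx": 0, "ty": 12, "tz": 38, "turn": 0}, {"tx": 12, "ty": 38, "tz": 5, "turn": 0}, {"tx": 12, "ty": 38, "tz": 0, "turn": 0}, {"tx": 12, "ty": 38, "tz": 0, "turn": 0}, {"tx": 12, "ty": 38, "tz": 0, "turn": 0}, {"tx": 12, "ty": 38, "tz": 0, "turn": 0}, {"tx": 12, "ty": 38, "tz": 0, "turn": 0}]'

```text
time_s: 8.98
tcp_pos: [0.5094, -0.084, 0.1908]
tcp_rot: [0.0, 0.986, 0.168, -0.0]
wrist_force: [-0.2, -0.4, -0.5]
width: 0.553
grip_force: 10.2
```

>>> jog_arm --rows '[{"tx": 12, "ty": 38, "tz": 0, "turn": 0}, {"tx": 12, "ty": 38, "tz": 0, "turn": 0}, {"tx": 12, "ty": 38, "tz": 0, "turn": 0}, {"tx": 12, "ty": 38, "tz": 0, "turn": 0}, {"tx": 12, "ty": 38, "tz": 0, "turn": 0}, {"tx": 13, "ty": 21, "tz": 0, "turn": 0}, {"tx": 0, "ty": 0, "tz": 0, "turn": 0}, {"tx": 0, "ty": 0, "tz": 0, "turn": 0}, {"tx": 0, "ty": 0, "tz": 0, "turn": 0}]'

```text
time_s: 9.73
tcp_pos: [0.582, 0.1238, 0.1903]
tcp_rot: [0.001, 0.986, 0.168, -0.001]
wrist_force: [-0.1, -1.3, -1.5]
width: 0.557
grip_force: 10.2
```

```bash
python3 snap.py w5
cat > crop2.py <<'E'
import pickle,sys;from h import *
n,x,y,z=sys.argv[1],*map(float,sys.argv[2:5])
m,s,i=pickle.load(open(n+".pkl","rb"))
u=proj(m,[[x,y,z]])[0].astype(int);u[1]=max(u[1],50);v=(281,280)
a=cv2.resize(i[u[1]-50:u[1]+50,u[0]-50:u[0]+50],(400,400),interpolation=cv2.INTER_CUBIC)
b=cv2.resize(i[v[1]-80:v[1]+80,v[0]-80:v[0]+80],(400,400),interpolation=cv2.INTER_CUBIC)
cv2.imwrite(f"pics/{n}c.png",np.hstack([a,b]));print("offsets",u-50,"x4;",v[0]-80,v[1]-80,"x2.5")
E
python3 crop2.py w5 .634 .143 .095
```

```text
9.7333 [0.582  0.1238 0.1903] [-0.1   0.51 -0.25  1.72  0.15  0.93 -1.65]
offsets [227  78] x4; 201 200 x2.5
```

View pics/w5c.png

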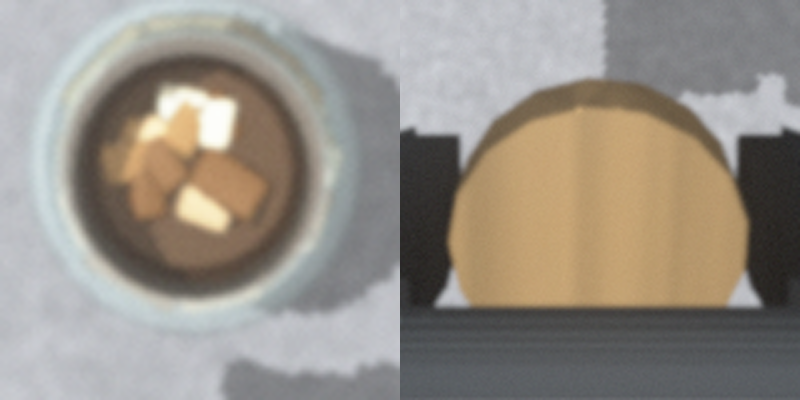

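```bash
cat > jar.py <<'E'
import pickle;from h import *
def jar(n,o,H,boxes,lid,off=.0175):
    m,s,i=pickle.load(open(n+".pkl","rb"))
    for k,(l,r,t,b),z in zip(("body","rim","cont"),boxes,(H-.025,H,H-.02)):
        x,y=(l+r)/2,(t+b)/2;X=plane(m,np.array([(l,y),(r,y),(x,t),(x,b)])/4+np.array(o)-.5,z)[:,:2]*1000
        print(k,X.mean(0).round(1),np.linalg.norm(X[0]-X[1]).round(1),np.linalg.norm(X[2]-X[3]).round(1))
    l,r,y,t,R=lid
    X=plane(m,np.array([(l,y),(r,y),((l+r)/2,t)])/2.5+np.array([201,200])-.5,s["tcp_pos"][2]+off)*1000
    d=np.array([.943,.332]);p=s["tcp_pos"][:2]*1000
    print("lid along x rel tcp",(X[2,:2]-p)@d-R,"across",((X[0]+X[1])[:2]/2-p)@[-.332,.943],np.linalg.norm(X[0]-X[1]))
E
python3 -c "
from jar import *
jar('w5',(227,78),.095,[(33,358,5,332),(62,335,28,310),(77,305,52,275)],(48,348,225,105,24.5))"
```

```text
body [637.1 145.8] 58.1 56.9
rim [638.7 145.5] 44.2 44.5
cont [638.2 146.9] 40.0 38.0
lid along x rel tcp -2.5197543586947404 across -0.6099202894747875 47.584701948700975
```

>>> jog_arm --rows '[{"tx": 28, "ty": 11, "tz": 0, "turn": 0}, {"tx": 29.5, "ty": 11.5, "tz": -10, "turn": 0}, {"tx": 0, "ty": 0, "tz": -30, "turn": 0}, {"tx": 0, "ty": 0, "tz": -30, "turn": 0}, {"tx": 0, "ty": 0, "tz": -14, "turn": 0}, {"tx": 0, "ty": 0, "tz": 0, "turn": 0}, {"tx": 0, "ty": 0, "tz": 0, "turn": 0}, {"tx": 0, "ty": 0, "tz": 0, "turn": 0}]'

```text
time_s: 10.45
tcp_pos: [0.6409, 0.1474, 0.1086]
tcp_rot: [-0.0, 0.986, 0.168, 0.001]
wrist_force: [0.6, 0.4, 0.2]
width: 0.551
grip_force: 10.2
```

>>> jog_arm --rows '[{"tx": 0, "ty": 0, "tz": -3, "turn": 0}, {"tx": 0, "ty": 0, "tz": -3, "turn": 0}, {"tx": 0, "ty": 0, "tz": -2, "turn": 0}, {"tx": 0, "ty": 0, "tz": 0, "turn": 0}]'

```text
time_s: 10.78
tcp_pos: [0.6398, 0.1477, 0.0987]
tcp_rot: [0.0, 0.986, 0.168, -0.0]
wrist_force: [-0.2, 0.4, -0.6]
width: 0.55
grip_force: 10.2
```

>>> jog_arm --rows '[{"tx": 0, "ty": -0.5, "tz": -2, "turn": 0}, {"tx": 0, "ty": 0, "tz": -2, "turn": 0}, {"tx": 0, "ty": 0, "tz": -1, "turn": 0}, {"tx": 0, "ty": 0, "tz": 0, "turn": 0}]'

```text
time_s: 11.12
tcp_pos: [0.6397, 0.1472, 0.0933]
tcp_rot: [0.0, 0.986, 0.168, -0.0]
wrist_force: [-0.1, -0.3, -0.3]
width: 0.55
grip_force: 10.2
```

>>> jog_arm --rows '[{"tx": 0, "ty": 0, "tz": -1, "turn": 0}, {"tx": 0, "ty": 0, "tz": -1, "turn": 0}, {"tx": 0, "ty": 0, "tz": 0, "turn": 0}]'

```text
time_s: 11.37
tcp_pos: [0.6401, 0.1474, 0.092]
tcp_rot: [-0.0, 0.986, 0.168, 0.0]
wrist_force: [0.4, 0.5, 1.3]
width: 0.552
grip_force: 10.2
```

>>> jog_arm --rows '[{"tx": 0, "ty": 0, "tz": -0.7, "turn": 0}, {"tx": 0, "ty": 0, "tz": 0, "turn": 0}]'

```text
time_s: 11.53
tcp_pos: [0.6402, 0.1474, 0.0919]
tcp_rot: [0.0, 0.986, 0.168, 0.0]
wrist_force: [-2.1, -0.7, 6.0]
width: 0.554
grip_force: 10.0
```

>>> jog_arm --rows '[{"tx": 0, "ty": 0, "tz": 0, "turn": 0}, {"tx": 0, "ty": 0, "tz": 0, "turn": 0}, {"tx": 0, "ty": 0, "tz": 0, "turn": 0}, {"tx": 0, "ty": 0, "tz": 0, "turn": 0}, {"tx": 0, "ty": 0, "tz": 10, "turn": 0}, {"tx": 0, "ty": 0, "tz": 25, "turn": 0}, {"tx": 0, "ty": 0, "tz": 35, "turn": 0}, {"tx": 0, "ty": 0, "tz": 30, "turn": 0}]' --hand -1

```text
time_s: 12.2
tcp_pos: [0.6398, 0.1473, 0.193]
tcp_rot: [-0.0, 0.986, 0.168, -0.0]
wrist_force: [0.6, 0.3, 0.4]
width: 1.003
grip_force: 0.0
```

>>> jog_arm --rows '[{"tx": -15.5, "ty": -37, "tz": 0, "turn": 0}, {"tx": -15.5, "ty": -37, "tz": 0, "turn": 0}, {"tx": -15.5, "ty": -37, "tz": 0, "turn": 0}, {"tx": -15.5, "ty": -37, "tz": 0, "turn": 0}, {"tx": -15.5, "ty": -37, "tz": 0, "turn": 0}, {"tx": -15.5, "ty": -37, "tz": 0, "turn": 0}, {"tx": -15.5, "ty": -37, "tz": 0, "turn": 0}, {"tx": -15.5, "ty": -37, "tz": 0, "turn": 0}, {"tx": -15.5, "ty": -37, "tz": 0, "turn": 0}, {"tx": -15.5, "ty": -37, "tz": 0, "turn": 0}]'

```text
time_s: 13.03
tcp_pos: [0.4841, -0.2245, 0.192]
tcp_rot: [0.0, 0.986, 0.168, 0.0]
wrist_force: [-0.0, -0.3, 0.4]
width: 1.0
grip_force: 0.0
```

>>> jog_arm --rows '[{"tx": -15.5, "ty": -37, "tz": 0, "turn": 0}, {"tx": -15.5, "ty": -37, "tz": 0, "turn": 0}, {"tx": -17.5, "ty": -36, "tz": 0, "turn": 0}, {"tx": 0, "ty": 0, "tz": 0, "turn": 0}, {"tx": 0, "ty": 0, "tz": 0, "turn": 0}, {"tx": 0, "ty": 0, "tz": 0, "turn": 0}]'

```text
time_s: 13.53
tcp_pos: [0.4368, -0.3322, 0.1915]
tcp_rot: [-0.0, 0.986, 0.168, 0.0]
wrist_force: [0.4, 0.7, 0.4]
width: 1.0
grip_force: 0.0
```

```bash
python3 snap.py w6
python3 - <<'E'
import pickle;from circ import *
m,s,i=pickle.load(open("w6.pkl","rb"))
u=proj(m,[[.437,-.333,.03]])[0].astype(int);print(u-60)
a=cv2.resize(i[u[1]-60:u[1]+60,u[0]-60:u[0]+60],(600,600),interpolation=cv2.INTER_CUBIC);cv2.imwrite("pics/w6c.png",a)
E
```

```text
13.5333 [ 0.4368 -0.3322  0.1915] [ 0.69  0.43 -0.15  1.85  0.08  0.87 -0.74]
[220 128]
```

View pics/w6c.png

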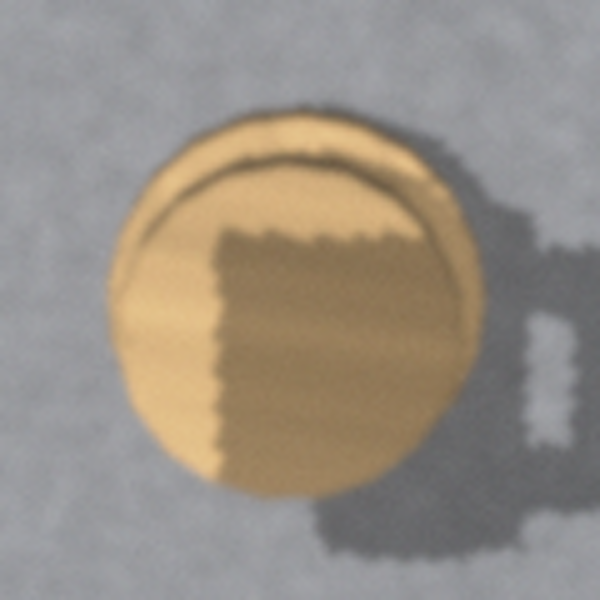

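Lid l's face spans columns 117–465 and rows 160–498; lid_xl spans columns 108–485, with its top at row 107.

Run:
```python
import pickle;from circ import *
m,s,i=pickle.load(open("w6.pkl","rb"));o=[219.5,127.5]
circ(m,np.array([(117,330),(465,330),(290,160),(290,498),(150,420),(180,205),(390,195),(415,455)])/5+o,.048,29)
circ(m,np.array([(108,300),(485,300),(300,107),(190,148),(430,165)])/5+o,.024,34)
```

```text
[ 435.3 -331.9] [ 0.1 -0.7  0.1 -0.6 -0.9 -0.5 -0.8  0.1] free [ 435.3 -331.8   28.6]
[ 435.3 -332.5] [-0.3 -0.6  0.7 -0.7 -0.2] free [ 435.9 -332.3   33.4]
```

>>> jog_arm --rows '[{"tx": -1.5, "ty": 0, "tz": -40, "turn": 0}, {"tx": 0, "ty": 0, "tz": -40, "turn": 0}, {"tx": 0, "ty": 0, "tz": -40, "turn": 0}, {"tx": 0, "ty": 0, "tz": -25, "turn": 0}, {"tx": 0, "ty": 0, "tz": -15, "turn": 0}, {"tx": 0, "ty": 0, "tz": 0, "turn": 0}, {"tx": 0, "ty": 0, "tz": 0, "turn": 0}]'

```text
time_s: 14.17
tcp_pos: [0.4357, -0.3311, 0.0309]
tcp_rot: [-0.001, 0.986, 0.169, -0.0]
wrist_force: [0.3, -0.2, 0.3]
width: 1.0
grip_force: 0.0
```

>>> jog_arm --rows '[{"tx": 0, "ty": 0, "tz": 0, "turn": 0}, {"tx": 0, "ty": 0, "tz": 0, "turn": 0}, {"tx": 0, "ty": 0, "tz": 0, "turn": 0}, {"tx": 0, "ty": 0, "tz": 0, "turn": 0}, {"tx": 0, "ty": 0, "tz": 0, "turn": 0}, {"tx": 0, "ty": 0, "tz": 0, "turn": 0}, {"tx": 0, "ty": 0, "tz": 0, "turn": 0}]' --hand 1

```text
time_s: 14.75
tcp_pos: [0.4353, -0.333, 0.0317]
tcp_rot: [0.0, 0.986, 0.168, 0.0]
wrist_force: [-0.9, 0.9, 7.8]
width: 0.654
grip_force: 10.0
```

>>> jog_arm --rows '[{"tx": 0, "ty": 0, "tz": 15, "turn": 0}, {"tx": 0, "ty": 0, "tz": 40, "turn": 0}, {"tx": 0, "ty": 0, "tz": 40, "turn": 0}, {"tx": 0, "ty": 0, "tz": 40, "turn": 0}, {"tx": 25, "ty": 28, "tz": 17, "turn": 0}, {"tx": 25, "ty": 28, "tz": 17, "turn": 0}, {"tx": 25, "ty": 28, "tz": 10, "turn": 0}, {"tx": 25, "ty": 29, "tz": 0, "turn": 0}, {"tx": 26, "ty": 29, "tz": 0, "turn": 0}, {"tx": 26, "ty": 29, "tz": 0, "turn": 0}]'

```text
time_s: 15.58
tcp_pos: [0.5878, -0.1604, 0.2104]
tcp_rot: [0.0, 0.986, 0.168, 0.0]
wrist_force: [0.5, -0.5, 0.7]
width: 0.654
grip_force: 10.0
```

>>> jog_arm --rows '[{"tx": 0, "ty": 0, "tz": 0, "turn": 0}, {"tx": 0, "ty": 0, "tz": 0, "turn": 0}, {"tx": 0, "ty": 0, "tz": 0, "turn": 0}, {"tx": 0, "ty": 0, "tz": 0, "turn": 0}]'

```text
time_s: 15.92
tcp_pos: [0.5858, -0.1636, 0.2098]
tcp_rot: [0.0, 0.986, 0.167, -0.001]
wrist_force: [0.4, -0.6, 0.3]
width: 0.655
grip_force: 10.0
```

```bash
python3 snap.py w7; python3 crop2.py w7 .639 -.144 .1
```

```text
15.9167 [ 0.5858 -0.1636  0.2098] [ 0.34  0.51 -0.19  1.67  0.11  0.98 -1.13]
offsets [227  75] x4; 201 200 x2.5
```

View pics/w7c.png

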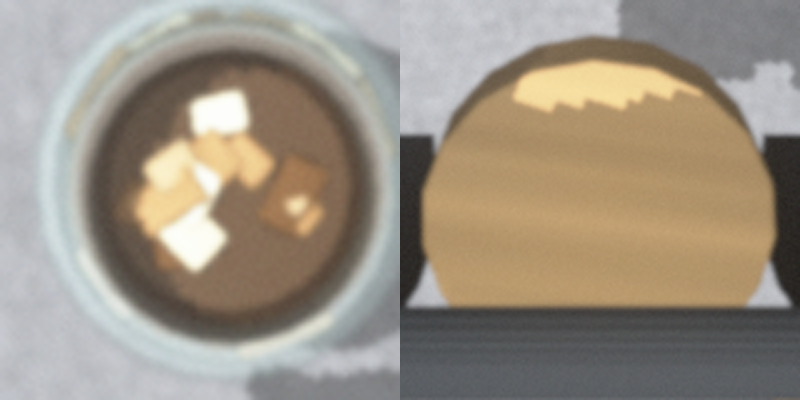

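Jar_l: mouth centred near (226,187) in the left crop. Its right edge is cut off, so I'll take an edge profile from the full image.

Run:
```python
from jar import *
m,s,i=pickle.load(open("w7.pkl","rb"))
r=i[120:124].mean(0).astype(int);print([(x,*r[x]) for x in range(308,340)])
jar('w7',(227,75),.110,[(42,410,0,378),(70,385,25,352),(92,358,48,318)],(22,376,215,60,29),.0165)
```

```text
[(308, np.int64(80), np.int64(104), np.int64(132)), (309, np.int64(81), np.int64(103), np.int64(129)), (310, np.int64(83), np.int64(104), np.int64(130)), (311, np.int64(84), np.int64(106), np.int64(131)), (312, np.int64(82), np.int64(102), np.int64(127)), (313, np.int64(78), np.int64(98), np.int64(122)), (314, np.int64(70), np.int64(87), np.int64(108)), (315, np.int64(63), np.int64(78), np.int64(95)), (316, np.int64(60), np.int64(73), np.int64(89)), (317, np.int64(67), np.int64(78), np.int64(92)), (318, np.int64(76), np.int64(87), np.int64(97)), (319, np.int64(90), np.int64(101), np.int64(109)), (320, np.int64(111), np.int64(122), np.int64(129)), (321, np.int64(136), np.int64(147), np.int64(152)), (322, np.int64(162), np.int64(170), np.int64(172)), (323, np.int64(178), np.int64(184), np.int64(182)), (324, np.int64(183), np.int64(187), np.int64(180)), (325, np.int64(177), np.int64(179), np.int64(168)), (326, np.int64(170), np.int64(170), np.int64(157)), (327, np.int64(164), np.int64(165), np.int64(153)), (328, np.int64(166), np.int64(166), np.int64(155)), (329, np.int64(165), np.int64(164), np.int64(154)), (330, np.int64(160), np.int64(159), np.int64(151)), (331, np.int64(153), np.int64(151), np.int64(144)), (332, np.int64(141), np.int64(139), np.int64(133)), (333, np.int64(133), np.int64(131), np.int64(128)), (334, np.int64(130), np.int64(127), np.int64(126)), (335, np.int64(130), np.int64(127), np.int64(126)), (336, np.int64(132), np.int64(128), np.int64(127)), (337, np.int64(133), np.int64(130), np.int64(129)), (338, np.int64(134), np.int64(130), np.int64(129)), (339, np.int64(133), np.int64(131), np.int64(130))]
body [ 641.  -147.5] 67.0 67.1
rim [ 642.7 -147. ] 52.1 52.7
cont [ 642.5 -146.8] 47.5 46.9
lid along x rel tcp -0.09848683496855415 across -0.7576881044428287 56.38234437919232
```

>>> jog_arm --rows '[{"tx": 28, "ty": 8, "tz": 0, "turn": 0}, {"tx": 28, "ty": 8, "tz": -10, "turn": 0}, {"tx": 0, "ty": 0, "tz": -30, "turn": 0}, {"tx": 0, "ty": 0, "tz": -30, "turn": 0}, {"tx": 0, "ty": 0, "tz": -17, "turn": 0}, {"tx": 0, "ty": 0, "tz": 0, "turn": 0}, {"tx": 0, "ty": 0, "tz": 0, "turn": 0}, {"tx": 0, "ty": 0, "tz": 0, "turn": 0}]'

```text
time_s: 16.63
tcp_pos: [0.6436, -0.1468, 0.1246]
tcp_rot: [0.0, 0.986, 0.167, 0.001]
wrist_force: [0.1, 0.3, -0.2]
width: 0.652
grip_force: 10.0
```

>>> jog_arm --rows '[{"tx": 0, "ty": 0, "tz": -3, "turn": 0}, {"tx": 0, "ty": 0, "tz": -3, "turn": 0}, {"tx": 0, "ty": 0, "tz": -2, "turn": 0}, {"tx": 0, "ty": 0, "tz": 0, "turn": 0}]'

```text
time_s: 16.97
tcp_pos: [0.6428, -0.1458, 0.115]
tcp_rot: [0.0, 0.986, 0.168, -0.0]
wrist_force: [0.1, -0.4, 0.6]
width: 0.654
grip_force: 10.0
```

>>> jog_arm --rows '[{"tx": -0.5, "ty": -1, "tz": -2, "turn": 0}, {"tx": 0, "ty": 0, "tz": -2, "turn": 0}, {"tx": 0, "ty": 0, "tz": -2, "turn": 0}, {"tx": 0, "ty": 0, "tz": 0, "turn": 0}]'

```text
time_s: 17.3
tcp_pos: [0.6421, -0.1467, 0.1085]
tcp_rot: [-0.0, 0.986, 0.168, -0.0]
wrist_force: [-0.0, 0.2, 0.2]
width: 0.649
grip_force: 10.0
```

>>> jog_arm --rows '[{"tx": 0, "ty": 0, "tz": -1, "turn": 0}, {"tx": 0, "ty": 0, "tz": 0, "turn": 0}]'

```text
time_s: 17.47
tcp_pos: [0.6424, -0.1467, 0.1079]
tcp_rot: [-0.0, 0.986, 0.168, -0.0]
wrist_force: [-0.7, 0.0, -0.7]
width: 0.654
grip_force: 10.0
```

>>> jog_arm --rows '[{"tx": 0, "ty": 0, "tz": -1, "turn": 0}, {"tx": 0, "ty": 0, "tz": -0.7, "turn": 0}, {"tx": 0, "ty": 0, "tz": 0, "turn": 0}]'

```text
time_s: 17.72
tcp_pos: [0.6428, -0.1467, 0.1078]
tcp_rot: [0.0, 0.986, 0.168, 0.0]
wrist_force: [-2.5, 0.1, 9.1]
width: 0.655
grip_force: 10.0
```

>>> jog_arm --rows '[{"tx": 0, "ty": 0, "tz": 0, "turn": 0}, {"tx": 0, "ty": 0, "tz": 0, "turn": 0}, {"tx": 0, "ty": 0, "tz": 0, "turn": 0}, {"tx": 0, "ty": 0, "tz": 0, "turn": 0}, {"tx": 0, "ty": 0, "tz": 10, "turn": 0}, {"tx": 0, "ty": 0, "tz": 25, "turn": 0}, {"tx": 0, "ty": 0, "tz": 35, "turn": 0}, {"tx": 0, "ty": 0, "tz": 15, "turn": 0}]' --hand -1

```text
time_s: 18.38
tcp_pos: [0.6443, -0.1469, 0.1959]
tcp_rot: [0.001, 0.986, 0.168, 0.002]
wrist_force: [1.4, 0.8, 1.1]
width: 1.001
grip_force: 0.0
```

>>> jog_arm --rows '[{"tx": -29.5, "ty": -26.5, "tz": 0, "turn": 0}, {"tx": -29.5, "ty": -26.5, "tz": 0, "turn": 0}, {"tx": -29.5, "ty": -26.5, "tz": 0, "turn": 0}, {"tx": -29.5, "ty": -26.5, "tz": 0, "turn": 0}, {"tx": -29.5, "ty": -26.5, "tz": 0, "turn": 0}, {"tx": -29.5, "ty": -26.5, "tz": 0, "turn": 0}, {"tx": -29.5, "ty": -26.5, "tz": 0, "turn": 0}, {"tx": 0, "ty": 0, "tz": 0, "turn": 0}, {"tx": 0, "ty": 0, "tz": 0, "turn": 0}, {"tx": 0, "ty": 0, "tz": 0, "turn": 0}]'

```text
time_s: 19.22
tcp_pos: [0.4366, -0.3319, 0.192]
tcp_rot: [0.0, 0.986, 0.168, 0.001]
wrist_force: [0.7, 1.5, 0.8]
width: 1.0
grip_force: 0.0
```

```bash
python3 snap.py w8
python3 - <<'E'
import pickle;from circ import *
m,s,i=pickle.load(open("w8.pkl","rb"))
u=proj(m,[[.435,-.332,.024]])[0].astype(int);o=u-70
c=i[o[1]:o[1]+140,o[0]:o[0]+140];k=(cv2.cvtColor(c,cv2.COLOR_BGR2HSV)[...,1]>70).astype(np.uint8)
C=max(cv2.findContours(k,0,cv2.CHAIN_APPROX_NONE)[0],key=cv2.contourArea)[:,0]
print(cv2.boundingRect(C),len(C)); 
X=plane(m,C+o,.024)[:,:2]*1000
f=least_squares(lambda c:np.hypot(*(X-c[:2]).T)-c[2],[*X.mean(0),34],loss="soft_l1");print(f.x,np.abs(f.fun).max(),np.percentile(np.abs(np.hypot(*(X-f.x[:2]).T)-f.x[2]),[50,90,100]))
E
```

```text
19.2167 [ 0.4366 -0.3319  0.192 ] [ 0.7   0.43 -0.17  1.85  0.09  0.87 -0.74]
(34, 33, 75, 74) 208
[ 435.28225805 -332.35014564   33.01937524] 0.8613952123243109 [0.22737012 0.58592675 0.86139521]
```

>>> jog_arm --rows '[{"tx": -1.3, "ty": -0.3, "tz": -40, "turn": 0}, {"tx": 0, "ty": 0, "tz": -40, "turn": 0}, {"tx": 0, "ty": 0, "tz": -40, "turn": 0}, {"tx": 0, "ty": 0, "tz": -35, "turn": 0}, {"tx": 0, "ty": 0, "tz": -20, "turn": 0}, {"tx": 0, "ty": 0, "tz": -9, "turn": 0}, {"tx": 0, "ty": 0, "tz": 0, "turn": 0}, {"tx": 0, "ty": 0, "tz": 0, "turn": 0}]'

```text
time_s: 19.93
tcp_pos: [0.436, -0.332, 0.0079]
tcp_rot: [0.0, 0.986, 0.169, 0.0]
wrist_force: [0.4, 0.4, 0.3]
width: 0.997
grip_force: 0.0
```

>>> jog_arm --rows '[{"tx": 0, "ty": 0, "tz": 0, "turn": 0}, {"tx": 0, "ty": 0, "tz": 0, "turn": 0}, {"tx": 0, "ty": 0, "tz": 0, "turn": 0}, {"tx": 0, "ty": 0, "tz": 0, "turn": 0}, {"tx": 0, "ty": 0, "tz": 0, "turn": 0}, {"tx": 0, "ty": 0, "tz": 0, "turn": 0}]' --hand 1 --squeeze 13

```text
time_s: 20.43
tcp_pos: [0.4354, -0.3331, 0.0085]
tcp_rot: [0.001, 0.986, 0.168, 0.001]
wrist_force: [-0.7, 0.3, 6.9]
width: 0.765
grip_force: 13.0
```

>>> jog_arm --rows '[{"tx": 0, "ty": 0, "tz": 15, "turn": 0}, {"tx": 0, "ty": 0, "tz": 40, "turn": 0}, {"tx": 0, "ty": 0, "tz": 41, "turn": 0}, {"tx": 0, "ty": 0, "tz": 41, "turn": 0}, {"tx": 0, "ty": 20, "tz": 35, "turn": 0}, {"tx": 4, "ty": 30, "tz": 25, "turn": 0}, {"tx": 4, "ty": 38, "tz": 15, "turn": 0}, {"tx": 4, "ty": 40, "tz": 5, "turn": 0}, {"tx": 4, "ty": 40, "tz": 0, "turn": 0}, {"tx": 4, "ty": 40, "tz": 0, "turn": 0}]'

```text
time_s: 21.27
tcp_pos: [0.4546, -0.123, 0.2254]
tcp_rot: [0.001, 0.986, 0.168, 0.001]
wrist_force: [0.4, 0.6, 0.5]
width: 0.768
grip_force: 13.0
```

>>> jog_arm --rows '[{"tx": 0, "ty": 40, "tz": 0, "turn": 0}, {"tx": 0, "ty": 40, "tz": 0, "turn": 0}, {"tx": 0, "ty": 40, "tz": 0, "turn": 0}, {"tx": 0, "ty": 40, "tz": 0, "turn": 0}, {"tx": 0, "ty": 40, "tz": 0, "turn": 0}, {"tx": 0, "ty": 40, "tz": 0, "turn": 0}, {"tx": -10, "ty": 38, "tz": 0, "turn": 0}, {"tx": -12, "ty": 38, "tz": 0, "turn": 0}, {"tx": -12, "ty": 38, "tz": 0, "turn": 0}, {"tx": -12, "ty": 38, "tz": 0, "turn": 0}]'

```text
time_s: 22.1
tcp_pos: [0.4078, 0.2689, 0.2247]
tcp_rot: [0.0, 0.986, 0.168, 0.0]
wrist_force: [1.0, -0.3, -0.7]
width: 0.768
grip_force: 13.0
```

>>> jog_arm --rows '[{"tx": 0, "ty": 20, "tz": 0, "turn": 0}, {"tx": 0, "ty": 0, "tz": 0, "turn": 0}, {"tx": 0, "ty": 0, "tz": 0, "turn": 0}, {"tx": 0, "ty": 0, "tz": 0, "turn": 0}]'

```text
time_s: 22.43
tcp_pos: [0.4089, 0.2861, 0.2242]
tcp_rot: [0.001, 0.986, 0.168, -0.0]
wrist_force: [-0.8, 0.3, -0.8]
width: 0.766
grip_force: 13.0
```

```bash
python3 snap.py w9; sed -i 's/max(u\[1\],50)/max(u[1],70)/; s/-50:/-70:/g; s/+50\]/+70]/g; s/+50,/+70,/; s/u-50/u-70/; s/(400,400)/(400,400)/' crop2.py; python3 crop2.py w9 .467 .306 .12
```

```text
22.4333 [0.4089 0.2861 0.2242] [-0.3   0.34 -0.49  1.92  0.2   0.93 -2.12]
offsets [209  48] x4; 201 200 x2.5
```

View pics/w9c.png

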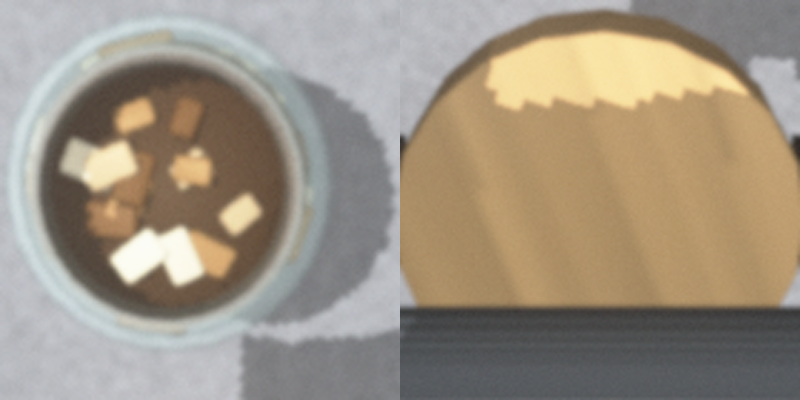

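Jar_xl: body spans columns 10–330 and rows 15–350; mouth spans columns 40–300 and rows 58–318. The held lid's face starts at row 30.

```bash
python3 -c "
from jar import *
b=np.array([(10,330,15,350),(28,312,38,332),(40,298,58,318)])*1.4
jar('w9',(209,48),.125,b,(-2,402,200,30,34),.0160)"
```

```text
body [467.3 314.7] 80.8 81.8
rim [468.  314.2] 65.1 65.2
cont [466.5 314.6] 64.0 62.5
lid along x rel tcp -0.539793578909908 across -0.9295791137587497 64.26880475413508
```

Run:
```python
from h import *
for n in("top","side"):
    m=cams.camera_model(n);a=np.linspace(0,2*np.pi,60)
    for c in[(.4675,.3145),(.467,.306)]:
        for r,z in((.032,.125),(.0425,.1)):
            p=proj(m,np.c_[c[0]+r*np.cos(a),c[1]+r*np.sin(a),0*a+z]);print(n,c,z,p.min(0).round(1),p.max(0).round(1))
i=cv2.imread("pics/top0.png");print("row249",i[246:252,172:222].mean((0,2)).astype(int));print("col195",i[228:272,192:199].mean((1,2)).astype(int))
```

```text
top (0.4675, 0.3145) 0.125 [179.1 238.2] [203.4 262.9]
top (0.4675, 0.3145) 0.1 [177.5 234.3] [209.2 266.4]
top (0.467, 0.306) 0.125 [182.3 238.4] [206.7 263.1]
top (0.467, 0.306) 0.1 [180.7 234.4] [212.4 266.5]
side (0.4675, 0.3145) 0.125 [209.6 133.9] [234.4 149.3]
side (0.4675, 0.3145) 0.1 [207.  138.9] [239.2 159.5]
side (0.467, 0.306) 0.125 [210.3 135.7] [235.1 151.4]
side (0.467, 0.306) 0.1 [207.6 140.8] [240.  161.6]
row249 [ 99  99  99 100 100 100 104 109  96  67  42  42  48  59  80  96  95  77
  57  51  52  63  71  68  57  48  51  64  73  77  73  62  59  60  60  66
  63  55  45  43  56  66  64  63  63  64  63  63  63  63]
col195 [100 101 101 101 101 101  99  95  90  80  66  60  58  53  47  44  42  43
  48  60  67  65  58  54  53  57  81 115 137 142 129 101  74  58  60  70
  78  91  99 100 101 101 101 101]
```

>>> jog_arm --rows '[{"tx": 29, "ty": 14, "tz": 0, "turn": 0}, {"tx": 30, "ty": 14.8, "tz": -8, "turn": 0}, {"tx": 0, "ty": 0, "tz": -30, "turn": 0}, {"tx": 0, "ty": 0, "tz": -30, "turn": 0}, {"tx": 0, "ty": 0, "tz": -16, "turn": 0}, {"tx": 0, "ty": 0, "tz": 0, "turn": 0}, {"tx": 0, "ty": 0, "tz": 0, "turn": 0}, {"tx": 0, "ty": 0, "tz": 0, "turn": 0}]'

```text
time_s: 23.15
tcp_pos: [0.4687, 0.3159, 0.1416]
tcp_rot: [-0.0, 0.986, 0.167, 0.001]
wrist_force: [-0.2, -0.2, -0.0]
width: 0.768
grip_force: 13.0
```

>>> jog_arm --rows '[{"tx": 0, "ty": 0, "tz": -3, "turn": 0}, {"tx": 0, "ty": 0, "tz": -3, "turn": 0}, {"tx": 0, "ty": 0, "tz": -3, "turn": 0}, {"tx": 0, "ty": 0, "tz": 0, "turn": 0}]'

```text
time_s: 23.48
tcp_pos: [0.4675, 0.316, 0.1312]
tcp_rot: [0.0, 0.986, 0.168, -0.0]
wrist_force: [-0.1, 0.2, -0.7]
width: 0.764
grip_force: 13.0
```

>>> jog_arm --rows '[{"tx": 0.5, "ty": -1, "tz": -2, "turn": 0}, {"tx": 0, "ty": 0, "tz": -2, "turn": 0}, {"tx": 0, "ty": 0, "tz": -2, "turn": 0}, {"tx": 0, "ty": 0, "tz": 0, "turn": 0}]'

```text
time_s: 23.82
tcp_pos: [0.4679, 0.3151, 0.1249]
tcp_rot: [0.0, 0.986, 0.168, -0.0]
wrist_force: [0.6, 0.7, -0.3]
width: 0.766
grip_force: 13.0
```

>>> jog_arm --rows '[{"tx": 0, "ty": 0, "tz": -1, "turn": 0}, {"tx": 0, "ty": 0, "tz": -1, "turn": 0}, {"tx": 0, "ty": 0, "tz": 0, "turn": 0}]'

```text
time_s: 24.07
tcp_pos: [0.4682, 0.3153, 0.1236]
tcp_rot: [0.0, 0.986, 0.168, 0.0]
wrist_force: [-0.3, -0.8, 2.1]
width: 0.771
grip_force: 13.0
```

Contact is at the expected height. I'll add a light press, release, lift, and move away for the final look.

>>> jog_arm --rows '[{"tx": 0, "ty": 0, "tz": -0.8, "turn": 0}, {"tx": 0, "ty": 0, "tz": 0, "turn": 0}]'

```text
time_s: 24.23
tcp_pos: [0.4682, 0.3154, 0.1235]
tcp_rot: [0.0, 0.986, 0.168, 0.0]
wrist_force: [-2.4, -1.8, 9.8]
width: 0.77
grip_force: 13.0
```

>>> jog_arm --rows '[{"tx": 0, "ty": 0, "tz": 0, "turn": 0}, {"tx": 0, "ty": 0, "tz": 0, "turn": 0}, {"tx": 0, "ty": 0, "tz": 0, "turn": 0}, {"tx": 0, "ty": 0, "tz": 0, "turn": 0}, {"tx": 0, "ty": 0, "tz": 10, "turn": 0}, {"tx": 0, "ty": 0, "tz": 25, "turn": 0}, {"tx": 0, "ty": 0, "tz": 40, "turn": 0}, {"tx": 0, "ty": 0, "tz": 40, "turn": 0}]' --hand -1

```text
time_s: 24.9
tcp_pos: [0.4672, 0.3148, 0.2386]
tcp_rot: [0.0, 0.986, 0.168, -0.001]
wrist_force: [0.7, 1.4, 0.2]
width: 0.998
grip_force: 0.0
```

>>> jog_arm --rows '[{"tx": 0, "ty": -40, "tz": 0, "turn": 0}, {"tx": 0, "ty": -40, "tz": 0, "turn": 0}, {"tx": 0, "ty": -40, "tz": 0, "turn": 0}, {"tx": 0, "ty": -40, "tz": 0, "turn": 0}, {"tx": 0, "ty": -40, "tz": 0, "turn": 0}, {"tx": 0, "ty": -40, "tz": 0, "turn": 0}, {"tx": 0, "ty": -40, "tz": 0, "turn": 0}, {"tx": 0, "ty": -40, "tz": 0, "turn": 0}, {"tx": 0, "ty": -40, "tz": 0, "turn": 0}, {"tx": 0, "ty": -40, "tz": 0, "turn": 0}]'

```text
time_s: 25.73
tcp_pos: [0.4679, -0.0866, 0.2384]
tcp_rot: [0.0, 0.986, 0.168, 0.001]
wrist_force: [1.6, -0.3, 0.2]
width: 0.999
grip_force: 0.0
```

>>> jog_arm --rows '[{"tx": -10, "ty": -40, "tz": 0, "turn": 0}, {"tx": -10, "ty": -40, "tz": 0, "turn": 0}, {"tx": -10, "ty": -40, "tz": 0, "turn": 0}, {"tx": -10, "ty": -40, "tz": 0, "turn": 0}, {"tx": -10, "ty": -40, "tz": 0, "turn": 0}, {"tx": 0, "ty": -40, "tz": 0, "turn": 0}, {"tx": 0, "ty": -40, "tz": 0, "turn": 0}, {"tx": 0, "ty": 0, "tz": 0, "turn": 0}, {"tx": 0, "ty": 0, "tz": 0, "turn": 0}]'

```text
time_s: 26.48
tcp_pos: [0.4174, -0.3668, 0.2378]
tcp_rot: [0.0, 0.986, 0.166, 0.0]
wrist_force: [-0.4, 1.1, 0.7]
width: 1.001
grip_force: 0.0
```

Run:
```python
from h import *
T=cams.snapshot("top");S=cams.snapshot("side");mt,ms=cams.camera_model("top"),cams.camera_model("side")
R=[]
for im,m in((T,mt),(S,ms)):
    r=[]
    for X in[(.4785,-.0165,.08),(.638,.146,.095),(.642,-.147,.11),(.468,.3145,.125)]:
        u=proj(m,[X])[0].round().astype(int);r.append(cv2.resize(im[u[1]-30:u[1]+30,u[0]-25:u[0]+25],(200,240),interpolation=cv2.INTER_CUBIC))
    R.append(np.hstack(r))
cv2.imwrite("pics/fin.png",np.vstack(R));s=bot.sense();print(s["time_s"],s["tcp_pos"])
```

```text
26.5833 [ 0.41851679 -0.36347458  0.23771933]
```

View pics/fin.png

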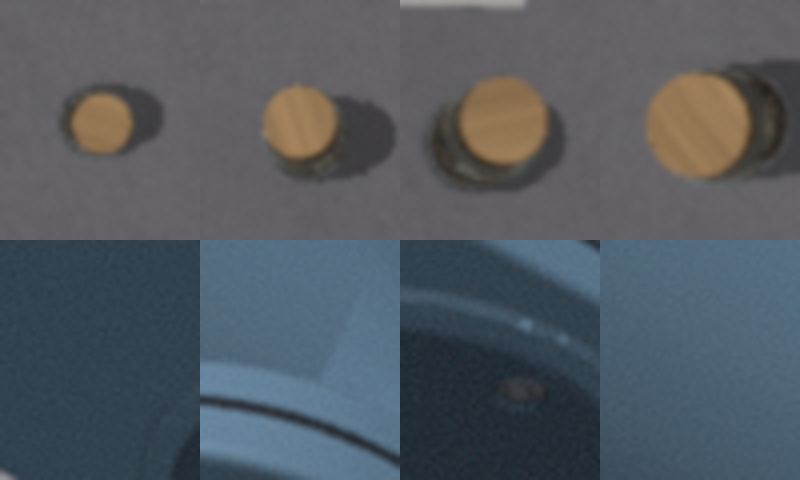

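All four lids sit flat on their jars in the top view; the arm blocks the side view. Each contact came at the seated height, so I'm handing in.

```bash
python3 -c "
from rig import bot
print(bot.sign_off())"
```

```text
the job is handed in; nothing more can be done
None
```

I put each lid on its matching jar and handed the job in at about 26.6 s. Each lid met its rim at the expected seated height, and the top view shows all four on; the arm blocked the side view, so I had no second look at seating.

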